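# Seat a lens barrel in a V-mount and hold the clamp down on it

## Robot

A 6-joint arm with a two-finger parallel gripper is mounted at the origin on a cart in front of the work surface, level with it; the furniture and walls round the work are solid. World frame = base frame: x ahead of the robot, y to its left, z up, the work surface at z = 0. Lengths are in mm, angles in rad, forces in N, time in s.
With the tool pointing down it reaches from about 350 to 975 mm from the base axis. Payload 7.1 kg.
Tool frame: the origin (TCP) lies on the front face of the gripper's body, between the roots of the fingers; the fingertips stand 80 mm ahead of it and the grasp point (between the pads) lies 61 mm ahead of it; z points along the fingers, y is the line along which they close (so a half turn about z gives the same grasp; the last joint's range is limited). The gripper opens to 88 mm and grips with 3 to 60 N. Pads are 20 mm wide; open, the fingers measure 115 mm over their backs; the gripper's body (75 mm by 178 mm) begins 61 mm behind the grasp point.
Start: joints at [1.17, 0.423, 1.63, -0, 1.089, -0.019], TCP at [232.838, 579.993, 302.675] pointing down, gripper open.
Joint ranges: [-3, 3], [-0.9, 2.11], [0.09, 2.58], [-1.31, 4.45], [0.11, 2.69], [-2.54, 2.54]. Speed limits (rad/s): [2.39, 2.39, 3.01, 3.14, 3.14, 3.14].

## Interface

Orientations are given as a rotation vector (axis times angle).
In Python, from workcell import readout, vision, close_job gives the robot as it stands.
- The arm moves only by the tool servo_tool, never from a script. Its argument "plan" is a list that holds one entry, the list of rows, each a list of 7 numbers: the gripper command: -1 is fully open, 1 is shut, values between are in proportion, then the shift along the world's x, y, z in units of 40 mm (1.0 is 40 mm), then the turn, a rotation vector about the world's x, y, z in units of 5 degrees (1.0 is 5 degrees). A call has 1 to 5 rows; each row shifts and turns the commanded pose from where the row before left it; what a row does not reach is not made up. A row lasts 1/12 s, in which the tool goes at most 41.7 mm and 7.16 degrees, less where a joint would pass 70% of its speed; a pose out of reach is approached as far as the arm can. A call is refused whole if a number of a shift passes 1 or a number of a turn 1, either way. A call with a gripper value outside its range is refused whole. The fingers move at their own pace and stop on an object; the grip force is fixed at half the most. Time passes only in rows, so rows that do not move let the fingers close. It gives the time, the measured TCP pose, the force, the opening and the grip force at its end, in the units of the state.
- readout.get_obs(): the state, without advancing time (a new reading comes with each control period).
- vision.get_image(name): name is "side" or "top" or "wrist"; returns the picture (384x512x3 uint8, red, green, blue); there is no depth.
- vision.camera_params(name): a dict with "fx", "fy", "cx", "cy" (pixels), "rvec" (rotation vector, rad) and "tvec" (3), from world to camera coordinates, as OpenCV has them; the wrist camera has in their place "hand_eye" (4x4, takes a point from camera to tool coordinates, whose origin is the TCP and whose axes are the flange's). Camera axes: x right, y down, z forward; pixel columns grow to the right and rows downward; lengths in mm; the calibration is good to about 2 mm. A picture is of the moment at which its call begins: read the wrist's pose just before it. camera_params takes no time and is no camera call.
- close_job(): hands the job in; it is judged then, once.
The state is a dict: "t": time; "qpos": joint angles; "qvel": joint speeds; "joint_torque": joint torques, N m; "ee_pos": TCP position; "orientation": TCP orientation; "ft_force": force on the tool from outside, world axes, zero at the start; "moment": the same for the moment, N m; "width": finger opening in mm; "grasp_force": force on a finger pad.
Only numpy, scipy, OpenCV 4.12 (cv2) and the standard library are available. Lean on these libraries where they do the work, as an engineer would, in place of code of your own. Each camera call takes 0.05 s, during which the arm holds its last target. There are 200 camera calls.

## Task

Take the lens barrel with the wide front ring from the rack and lay it gently in the V saddles of the mount, lengthwise, with the wide ring on the side away from the hinge and hanging just clear of (or touching) the end of the saddles. Then swing the hinged clamp arm over onto it and press the arm's black end down until the sprung pad is about half pushed in, so that the barrel bears firmly on both V faces. Finish while you are still pressing it down, as I shall then tighten the hinge screw; leave the other barrels and the rest of the bench where they are.

Things in the scene. Friction and masses are not known exactly. Their poses are not given: they have to be found in the camera images.
- lens_barrel: The barrel to load: dark metal, 30 mm in diameter, with a wide knurled ring (38 mm) at its front end, 108 mm long in all, 0.14 to 0.24 kg. Origin on its axis, the place to grip it across; own x along the axis, away from the ring. The 30 mm body spans x = -46 to +50 mm, the ring -58 to -46. Starts in the rack, ring on the robot's side, axis 45 mm above the bench; it may be rolled any way.
- lens_ring (a point): Middle of the wide front ring of lens_barrel, on the axis, 52 mm from the barrel's origin.
- barrel_rack: Fixed aluminium plate 100 x 196 x 8 mm with two grey notched rails (10 mm thick, at x = -30 and +30 mm, tops 38 mm above the bench) that carry three barrels along its x, in V notches at y = -62, 0 and +62 mm. Origin: centre of the underside.
- v_mount: V-mount, fixed; aluminium base 205 x 84 x 12 mm. Origin: underside, below the saddles' middle; x along the V towards the hinge, away from the robot; z up. 90 degree V saddles 52 mm wide at x = -43 to -25 and +25 to +43 mm, tops at z = 46; the gap between (floor z = 18) is for the fingers. The seated barrel's axis is at y = 0, z = 50; origin over origin, its ring clears the saddle end by 3 mm.
- v_left: The steel V faces on the mount's +y side (both saddles). Its frame is that of v_mount.
- v_right: The steel V faces on the mount's -y side (both saddles). Its frame is that of v_mount.
- clamp_arm (a joint): Clamp arm's hinge, rad: 0 = level, its pad just touching a seated barrel; grows as the arm swings up and over, away from the robot. Starts at 1.7 to 1.95 (just past upright); range -0.2 to 2.1. Stiff (0.12 N m): the arm stays where it is left. Steel bar 16 wide, 10 mm thick; black end 18 wide, 13 thick, 134 to 172 mm from the pin.
- clamp_tip (a point): Middle of the clamp arm's black end, in the bar's centre, 150 mm from the pin. Arm level: at x = -72 mm, z = 86 mm in v_mount's frame (the end's top face is 6.5 mm higher).
- clamp_hinge (a point): Middle of the hinge pin, at x = 78 mm, y = 0, z = 86 mm in v_mount's frame; the pin runs along the mount's y. Two cheeks (x = 65 to 91 mm, y within 19 mm, tops at z = 99 mm) carry it, with a knurled black lock screw on the +y side, which is not to be used.
- clamp_pad (a joint): Push-in of the sprung rubber pad (19 mm round, 78 mm from the pin) under the arm, m: 0 = out, 0.006 = bottomed. Spring: 2 N at first, 2.5 N more per mm. Half in (3 mm) takes about 5 to 6 N down on the black end, then about 6 mm below where the pad touched.
- plain_barrel: Bystander in the rack: dark barrel 30 mm in diameter, 90 mm long, no ring. Origin at its centre.
- slim_barrel: Bystander in the rack: dark barrel 20 mm in diameter, 90 mm long, no ring. Origin at its centre.
- tweezers: Bystander: steel tweezers 127 mm long lying on the bench.
- dropper: Bystander: small clear bottle with a white cap, 33 mm wide, 62 mm high, nearer to the robot than the other one.
- timer: Bystander: white lab timer lying on its back, 62 x 66 x 20 mm.
- dropper_b: Bystander: small clear bottle like the other, 33 mm wide, 62 mm high, behind it.
Things that resemble listed ones, but are neither listed nor needed, are in the scene too. Leave any orange look-alike of the lens_barrel alone.

How it is judged:
By the outcome, as a careful person would: the job done as asked, in the order asked, and still so for the second after the job is handed in, while the arm keeps its last pose, push and grip.
It also fails if it takes over 69 s, if anything falls off the work surface, if the arm or the gripper's body presses on something with over 40 N, if the wrist force passes 120 N, or if a joint passes its speed limit or range.

## Working session

There is one attempt and no reset: what is moved stays moved. The work goes in short steps, Python scripts to look and compute and a tool call to move; the robot and the scene stay as the last step left them, time stands still between calls to the robot, and variables do not carry over. Pictures are saved under pics/ and viewed, at most 10 in all, crops included, and the job is handed in when it is done.

Besides the shell and the picture viewer there is one more tool, called after "Call:" by a JSON object that holds its "name" and its "arguments". servo_tool: Moves the arm, as the interface text tells. Its arguments: {"type":"object","properties":{"plan":{"type":"array"}},"required":["plan"]}

```bash
mkdir -p pics; cat > h.py <<'E'
import numpy as np, cv2
from workcell import readout, vision, close_job
def grab(n,f):
    o=readout.get_obs(); im=vision.get_image(n); cv2.imwrite('pics/'+f,im[:,:,::-1]); return o,im
def cam(n,o=None):
    p=vision.camera_params(n); K=(p['fx'],p['fy'],p['cx'],p['cy'])
    if n=='wrist':
        T=np.eye(4);T[:3,:3]=cv2.Rodrigues(np.array(o['orientation'],float))[0];T[:3,3]=o['ee_pos']
        T=T@np.array(p['hand_eye']); return K,T[:3,:3],T[:3,3]
    R=cv2.Rodrigues(np.array(p['rvec'],float))[0]; return K,R.T,-R.T@np.array(p['tvec'],float).ravel()
def at_z(n,uv,z,o=None):
    K,R,c=cam(n,o); d=R@np.array([(uv[0]-K[2])/K[0],(uv[1]-K[3])/K[1],1]); return c+d*(z-c[2])/d[2]
def proj(n,P,o=None):
    K,R,c=cam(n,o); q=R.T@(np.array(P)-c); return K[0]*q[0]/q[2]+K[2],K[1]*q[1]/q[2]+K[3]
E
python3 - <<'E'
from h import *
o,a=grab('top','t0.png'); _,b=grab('side','s0.png')
for n in('top','side'): print(n,cam(n)[2])
print({k:np.round(v,3) for k,v in o.items()})
cv2.imwrite('pics/ts.png',cv2.resize(np.vstack([a,b])[:,:,::-1],(400*1,600)))
E
```

```text
top [ 235.62653124  -57.52121238 1201.58546137]
side [ 282.34646564 1077.53569086  754.22226101]
{'t': np.float64(0.0), 'qpos': array([ 1.17 ,  0.424,  1.631,  0.   ,  1.089, -0.019]), 'qvel': array([-0.   ,  0.001,  0.001,  0.   , -0.002,  0.   ]), 'joint_torque': array([-3.0000e-03, -5.4463e+01, -2.7366e+01,  6.4000e-02,  2.3000e-02,
       -0.0000e+00]), 'ee_pos': array([232.676, 579.595, 301.898]), 'orientation': array([-5.960e-01, -3.084e+00,  2.000e-03]), 'ft_force': array([ 0.088, -0.305,  0.084]), 'moment': array([ 0.05 ,  0.047, -0.044]), 'grasp_force': np.float64(0.0), 'width': np.float64(87.905)}
```

View pics/t0.png

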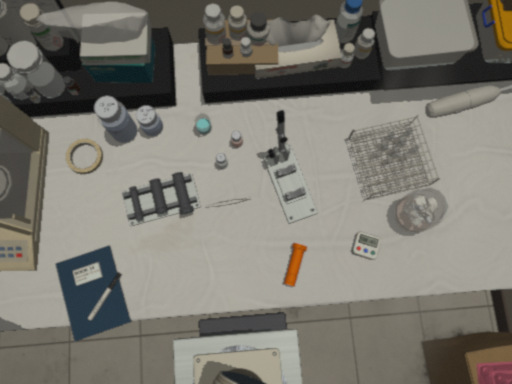

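View pics/s0.png

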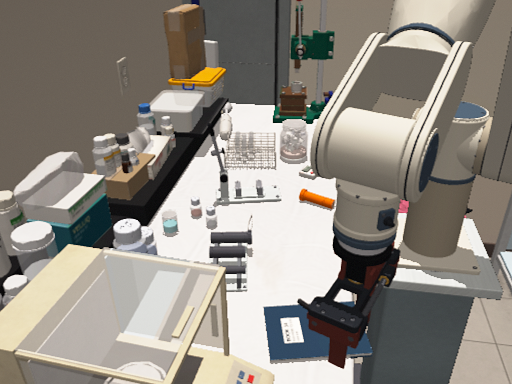

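The top view shows the rack at about (162,198) with three dark barrels, the mount at (292,188) with the hinge at the far end (275,155), and an orange look-alike at (295,265). Next I enlarge both areas.

```bash
python3 - <<'E'
from h import *
a=cv2.imread('pics/t0.png')
f=lambda x0,y0,w,h:cv2.resize(a[y0:y0+h,x0:x0+w],None,fx=6,fy=6,interpolation=cv2.INTER_CUBIC)
c=np.hstack([f(115,160,90,70),]);cv2.imwrite('pics/c1.png',c)
c=np.hstack([f(250,105,75,120)]);cv2.imwrite('pics/c2.png',cv2.resize(c,None,fx=5/6,fy=5/6))
d=np.zeros((600,800,3),np.uint8)
d[:350,:450]=f(115,160,90,70)[:, :450] if 0 else cv2.resize(a[160:230,115:205],(450,350),interpolation=cv2.INTER_CUBIC)
d[:600,450:800]=cv2.resize(a[105:225,255:325],(350,600),interpolation=cv2.INTER_CUBIC)
cv2.imwrite('pics/c3.png',d)
for uv in[(162,198),(292,188),(295,265),(280,148)]: print(uv,at_z('top',uv,45))
E
```

```text
(162, 198) [510.51772647 163.01794979  45.        ]
(292, 188) [ 509.16213019 -180.6986891    45.        ]
(295, 265) [ 307.87128884 -167.88118105   45.        ]
(280, 148) [ 622.39009225 -159.68872578   45.        ]
```

View pics/c3.png

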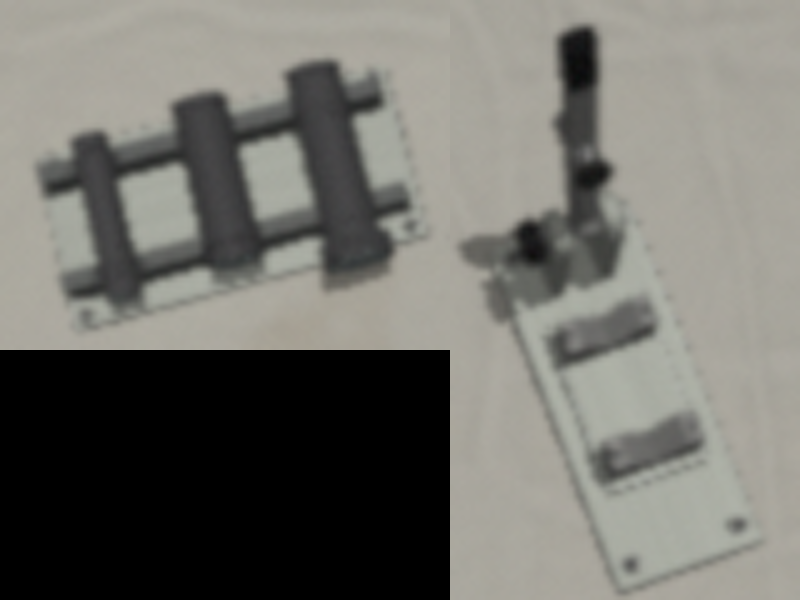

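Candidates: slim barrel (134,204), plain barrel (158,196), ringed barrel (182,192) and the orange look-alike (295,265). The one with the wide ring at its near end, (186,211), is the target. In the mount crop, the near saddle is centred at about (294.5,194.5), the far saddle at (286,171), and the arm leans away from the robot.

```bash
python3 - <<'E'
from h import *
e=at_z('top',(177.6,173.2),55); r=at_z('top',(186.4,211.6),52)
print('barrel far',e,'ring',r,np.linalg.norm(e-r),'yaw',np.arctan2(*(e-r)[[1,0]]))
# base plate corners at z=12
q=[at_z('top',((u-450)/5+255,v/5+105),12) for u,v in[(620,592),(762,540),(620,195),(510,300)]]
for p in q: print(p)
n=[at_z('top',((u-450)/5+255,v/5+105),46) for u,v in[(648,446),(604,328)]]
print('saddles',n, np.linalg.norm(n[1]-n[0]),'mid',(n[0]+n[1])/2,'yaw',np.arctan2(*(n[1]-n[0])[[1,0]]), 'edge yaw',np.arctan2(*(q[2]-q[1])[[1,0]]),np.arctan2(*(q[3]-q[0])[[1,0]]))
E
```

```text
barrel far [571.8686123  117.48276236  55.        ] ring [467.4046384   99.81836658  52.        ] 105.98939909710354 yaw 0.16751100521770196
[ 420.78059051 -166.3722095    12.        ]
[ 442.58585583 -245.15339067   12.        ]
[ 642.98115642 -188.65622617   12.        ]
[ 587.47445126 -122.27688748   12.        ]
saddles [array([ 491.63962284, -185.71097391,   46.        ]), array([ 557.78354717, -168.96456285,   46.        ])] 68.23093879471723 mid [ 524.71158501 -177.33776838   46.        ] yaw 0.2479706689645812 edge yaw 0.274796186848188 0.2586053702277127
```

Call:
{"name": "servo_tool", "arguments": {"plan": [[[-0.1,0.52,-0.84,-0.09,0,0,0.45],[-0.1,0.52,-0.84,-0.09,0,0,0.45],[-0.1,0.52,-0.84,-0.09,0,0,0.45],[-0.1,0.52,-0.84,-0.09,0,0,0.45],[-0.1,0.52,-0.84,-0.09,0,0,0.45]]]}}

```text
t: 0.52
ee_pos: [337.2, 410.3, 284.2]
orientation: [-0.287, -3.128, 0.001]
ft_force: [0.3, 0.5, -0.2]
width: 58.2
grasp_force: 0.0
```

Call:
{"name": "servo_tool", "arguments": {"plan": [[[-0.1,0.52,-0.84,-0.09,0,0,0.45],[-0.1,0.52,-0.84,-0.09,0,0,0.45],[-0.1,0.52,-0.84,-0.09,0,0,0.45],[-0.1,0.52,-0.84,-0.09,0,0,0.45],[-0.1,0.52,-0.84,-0.09,0,0,0.45]]]}}

```text
t: 0.93
ee_pos: [441.3, 242.1, 266.4]
orientation: [0.02, -3.141, 0.0]
ft_force: [0.9, 0.1, -0.1]
width: 48.3
grasp_force: 0.0
```

Call:
{"name": "servo_tool", "arguments": {"plan": [[[-0.1,0.52,-0.84,-0.09,0,0,0.45],[-0.1,0.52,-0.84,-0.09,0,0,0.45],[-0.1,0.52,-0.84,-0.09,0,0,0.45],[-0.1,0.5,-0.8,-0.09,0,0,0.45],[-0.1,0,0,0,0,0,0]]]}}

```text
t: 1.35
ee_pos: [525.9, 106.5, 251.7]
orientation: [-0.26, 3.13, -0.002]
ft_force: [-0.2, -0.1, 0.4]
width: 48.2
grasp_force: 0.0
```

```bash
python3 - <<'E'
from h import *
o,a=grab('wrist','w1.png')
print({k:np.round(v,3) for k,v in o.items()}); print(vision.camera_params('wrist'))
a=cv2.imread('pics/w1.png');cv2.imwrite('pics/w1b.png',cv2.resize(a,(768,576)))
for P in [(523,109,45),(472,100,45),(573,118,45)]: print(proj('wrist',P,o))
E
```

```text
{'t': np.float64(1.35), 'qpos': array([ 0.178,  0.363,  1.865, -0.002,  0.913, -1.557]), 'qvel': array([ 0.081, -0.025,  0.037,  0.038,  0.016,  0.154]), 'joint_torque': array([ -1.64 , -46.192, -22.81 ,  -0.187,   0.142,  -1.3  ]), 'ee_pos': array([525.904, 106.536, 251.706]), 'orientation': array([-2.60e-01,  3.13e+00, -2.00e-03]), 'ft_force': array([-0.234, -0.134,  0.442]), 'moment': array([ 0.04 ,  0.015, -0.02 ]), 'grasp_force': np.float64(0.0), 'width': np.float64(48.236)}
{'fx': 302.78139859705766, 'fy': 302.78139859705766, 'cx': 254.8310068936899, 'cy': 189.94969371704053, 'hand_eye': array([[-1.29354527e-04, -9.65312388e-01, -2.61097638e-01,
         7.13958998e+01],
       [ 9.99999970e-01, -7.04387963e-05, -2.35004350e-04,
         1.81651512e-01],
       [ 2.08461207e-04, -2.61097660e-01,  9.65312368e-01,
        -8.10722950e+01],
       [ 0.00000000e+00,  0.00000000e+00,  0.00000000e+00,
         1.00000000e+00]])}
(np.float64(257.9703536329247), np.float64(180.98144695162975))
(np.float64(257.60977744194923), np.float64(126.92339525198196))
(np.float64(258.46358361460034), np.float64(229.39987089384553))
```

View pics/w1b.png

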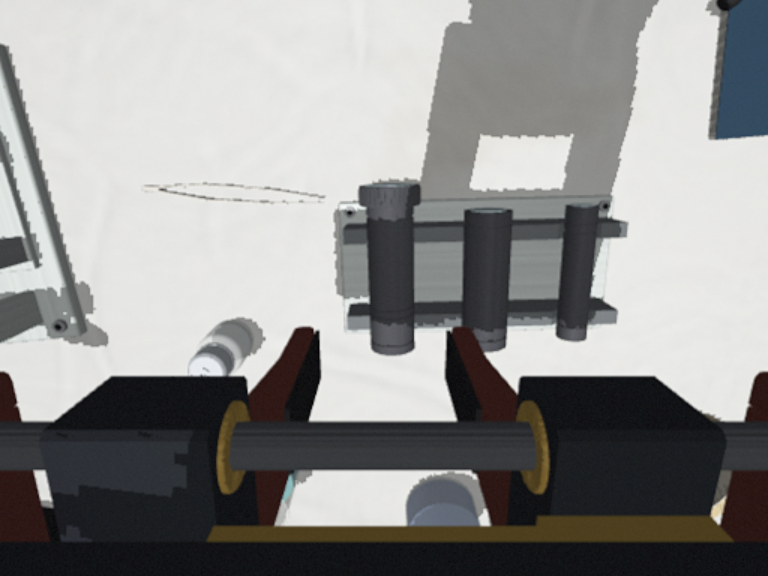

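The wrist view shows the rack with the ringed barrel on the left: ring at (390,183–217), far end at (392,352), plain and slim barrels to its right. The fingers straddle its line.

```bash
python3 - <<'E'
from h import *
import ast
o={'ee_pos':[525.904,106.536,251.706],'orientation':[-.26,3.13,-.002]}
f=at_z('wrist',(392/1.5,353/1.5),60,o); n=at_z('wrist',(390/1.5,183/1.5),64,o); b=at_z('wrist',(390/1.5,217/1.5),64,o)
print(f,n,b,'len',np.linalg.norm((f-n)[:2]),'yaw',np.arctan2(*(f-n)[[1,0]]))
u=(f-n)[:2];u/=np.linalg.norm(u);print(f[:2]-50*u,n[:2]+58*u,b[:2]+46*u)
E
```

```text
[572.48633472 120.59314336  60.        ] [466.40889519 100.99750702  64.        ] [485.69078752 104.30921177  64.        ] len 107.8722028129558 yaw 0.18267024134502727
[523.31822803 111.51034175] [523.44389895 111.53355688] [530.92544567 112.66538925]
```

Call:
{"name": "servo_tool", "arguments": {"plan": [[[-0.1,0,0,-0.9,0,0,0.1],[-0.1,0,0,-0.9,0,0,0],[-0.1,0,0,-0.6,0,0,0],[-0.1,0,0,0,0,0,0],[-0.1,0,0,0,0,0,0]]]}}

```text
t: 1.82
ee_pos: [522.1, 111.9, 155.5]
orientation: [0.278, -3.126, 0.0]
ft_force: [-0.3, -0.3, -0.2]
width: 48.3
grasp_force: 0.0
```

Call:
{"name": "servo_tool", "arguments": {"plan": [[[-0.1,0.03,-0.01,-0.44,0,0,0],[-0.1,0,0,-0.4,0,0,0],[-0.1,0,0,-0.4,0,0,0],[-0.1,0,0,0,0,0,0],[-0.1,0,0,0,0,0,0]]]}}

```text
t: 2.23
ee_pos: [524.9, 111.4, 107.9]
orientation: [-0.278, 3.128, 0.0]
ft_force: [0.2, -0.2, 1.1]
width: 48.3
grasp_force: 0.0
```

Call:
{"name": "servo_tool", "arguments": {"plan": [[[1,0,0,0,0,0,0],[1,0,0,0,0,0,0],[1,0,0,0,0,0,0],[1,0,0,0,0,0,0],[1,0,0,0,0,0,0]]]}}

```text
t: 2.65
ee_pos: [525.0, 111.5, 107.9]
orientation: [-0.277, 3.127, 0.001]
ft_force: [-1.1, 5.7, 5.9]
width: 29.7
grasp_force: 30.0
```

Call:
{"name": "servo_tool", "arguments": {"plan": [[[1,0,0,0.3,0,0,0],[1,0,0,0.7,0,0,0],[1,0,0,0.8,0,0,0],[1,0,0,0.8,0,0,0],[1,0,-0.4,0.4,0,0,0]]]}}

```text
t: 3.07
ee_pos: [525.6, 96.2, 231.0]
orientation: [-0.279, 3.124, 0.001]
ft_force: [1.3, -0.3, -2.3]
width: 29.4
grasp_force: 30.0
```

Call:
{"name": "servo_tool", "arguments": {"plan": [[[1,0,-0.8,0,0,0,0.2],[1,0,-0.9,0,0,0,0.2],[1,0,-0.9,0,0,0,0.2],[1,0,-0.9,0,0,0,0.2],[1,0,-0.9,0,0,0,0.2]]]}}

```text
t: 3.48
ee_pos: [523.9, -82.8, 227.7]
orientation: [-0.415, 3.114, -0.0]
ft_force: [-0.7, -0.8, -2.4]
width: 29.4
grasp_force: 30.0
```

Call:
{"name": "servo_tool", "arguments": {"plan": [[[1,-0.1,-0.8,0,0,0,0],[1,-0.4,-0.7,0,0,0,0],[1,-0.5,-0.5,0,0,0,0],[1,-0.3,-0.4,0,0,0,0],[1,0,0,0,0,0,0]]]}}

```text
t: 3.9
ee_pos: [469.9, -179.4, 227.2]
orientation: [0.408, -3.113, 0.0]
ft_force: [-0.2, 0.1, -2.0]
width: 29.0
grasp_force: 30.0
```

```bash
python3 - <<'E'
from h import *
o,a=grab('wrist','w2.png'); _,t=grab('top','t2.png')
print({k:np.round(o[k],3) for k in('t','ee_pos','orientation','ft_force','width','qpos')})
a=cv2.imread('pics/w2.png');cv2.imwrite('pics/w2b.png',cv2.resize(a,(768,576)))
E
```

```text
{'t': np.float64(3.9), 'ee_pos': array([ 469.854, -179.366,  227.237]), 'orientation': array([ 0.408, -3.113,  0.   ]), 'ft_force': array([-0.215,  0.097, -2.002]), 'width': np.float64(28.997), 'qpos': array([-3.880e-01,  3.560e-01,  1.952e+00, -1.000e-03,  8.350e-01,
       -2.219e+00])}
```

View pics/w2b.png

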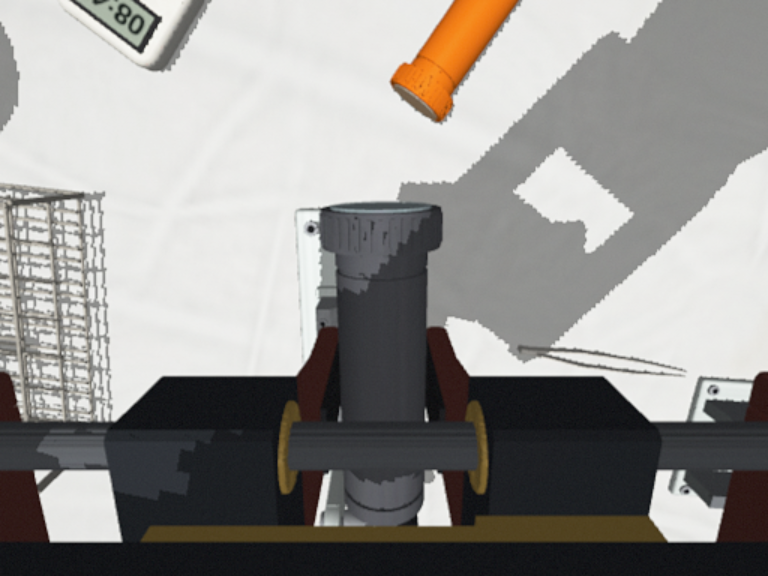

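The barrel is held straight with its ring toward the robot. The mount's plate shows at left with a corner at (298,209) and an edge running to (303,365); the orange look-alike is at (425,90).

```bash
python3 - <<'E'
from h import *
o={'ee_pos':[469.854,-179.366,227.237],'orientation':[.408,-3.113,0]}
c=at_z('wrist',(298/1.5,209/1.5),12,o); e=at_z('wrist',(303/1.5,362/1.5),12,o)
print(c,e,'yaw',np.arctan2(*(e-c)[[1,0]]),'tool yaw',2*np.arctan2(.408,3.113))
# barrel in hand: ring front, ring cols
n=at_z('wrist',(381/1.5,206/1.5),180,o);print('ringfront approx',n)
# top: near edge corners in raw and plate 84 check
q=[at_z('top',((u-450)/5+255,v/5+105),12) for u,v in[(620,592),(762,540)]]
print(np.linalg.norm(q[0]-q[1]), np.arctan2(*(q[1]-q[0])[[1,0]])+np.pi/2)
a=cv2.imread('pics/t0.png');cv2.imwrite('pics/m8.png',cv2.resize(a[140:226,260:325],(520*1,688*1),interpolation=cv2.INTER_LANCZOS4)[:600])
# current fit overlay candidates: project mount model features
for (x,y,th) in[(524.7,-177.3,.26)]:
  for p in[(-105,42,12),(-105,-42,12),(-43,26,46),(-43,-26,46),(-25,26,46),(-25,-26,46),(25,26,46),(25,-26,46),(43,26,46),(43,-26,46),(65,19,99),(65,-19,99)]:
    P=(x+p[0]*np.cos(th)-p[1]*np.sin(th),y+p[0]*np.sin(th)+p[1]*np.cos(th),p[2]); u=proj('top',P); print(p,np.round([(u[0]-260)*8,(u[1]-140)*8]))
E
```

```text
[ 442.76657366 -242.79073155   12.        ] [ 546.91136988 -216.70646673   12.        ] yaw 0.24541299544617234 tool yaw 0.2606409474363128
ringfront approx [ 412.3004368  -194.89710253  180.        ]
81.74315935816765 0.2700227843114944
(-105, 42, 12) [227. 693.]
(-105, -42, 12) [461. 609.]
(-43, 26, 46) [213. 484.]
(-43, -26, 46) [361. 432.]
(-25, 26, 46) [194. 434.]
(-25, -26, 46) [342. 382.]
(25, 26, 46) [141. 295.]
(25, -26, 46) [288. 245.]
(43, 26, 46) [123. 246.]
(43, -26, 46) [269. 196.]
(65, 19, 99) [127. 131.]
(65, -19, 99) [238.  93.]
```

View pics/m8.png

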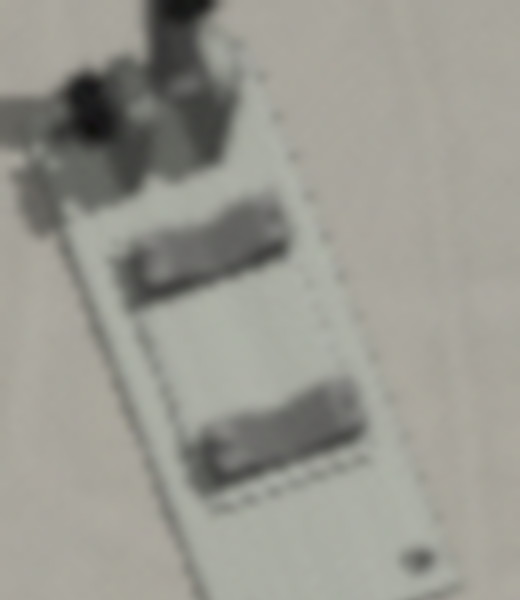

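The saddle outline matches my mount model (origin near (524.5,-177.3), yaw 0.26) to about 1 px; for example the near saddle's right end is at (362,430).

Call:
{"name": "servo_tool", "arguments": {"plan": [[[1,0.5,0.02,0,0,0,0],[1,0.5,0.02,0,0,0,0],[1,0.36,0.01,0,0,0,0],[1,0,0,-0.4,0,0,0],[1,0,0,-0.4,0,0,0]]]}}

```text
t: 4.42
ee_pos: [529.3, -174.3, 195.6]
orientation: [-0.416, 3.11, -0.003]
ft_force: [-0.3, -0.1, -2.6]
width: 29.7
grasp_force: 30.0
```

Call:
{"name": "servo_tool", "arguments": {"plan": [[[1,0,0,-0.6,0,0,0],[1,0,0,-0.5,0,0,0],[1,0,0,-0.3,0,0,0],[1,0,0,-0.2,0,0,0],[1,0,0,0,0,0,0]]]}}

```text
t: 4.83
ee_pos: [526.6, -174.4, 129.5]
orientation: [0.415, -3.112, -0.002]
ft_force: [-0.4, -0.2, -3.2]
width: 29.3
grasp_force: 30.0
```

Call:
{"name": "servo_tool", "arguments": {"plan": [[[1,-0.06,-0.07,0,0,0,0],[1,0,0,-0.15,0,0,0],[1,0,0,-0.1,0,0,0],[1,0,0,0,0,0,0],[1,0,0,0,0,0,0]]]}}

```text
t: 5.25
ee_pos: [524.5, -178.1, 120.9]
orientation: [-0.413, 3.114, -0.0]
ft_force: [-0.2, -0.5, -2.4]
width: 29.3
grasp_force: 30.0
```

```bash
python3 - <<'E'
from h import *
o,a=grab('wrist','w3.png')
print({k:np.round(o[k],3) for k in('t','ee_pos','orientation','ft_force','moment')})
a=cv2.imread('pics/w3.png');cv2.imwrite('pics/w3b.png',cv2.resize(a[100:384,140:370],None,fx=2.1,fy=2.1,interpolation=cv2.INTER_CUBIC))
E
```

```text
{'t': np.float64(5.25), 'ee_pos': array([ 524.456, -178.124,  120.854]), 'orientation': array([-0.413,  3.114, -0.   ]), 'ft_force': array([-0.228, -0.454, -2.373]), 'moment': array([ 0.064,  0.023, -0.007])}
```

View pics/w3b.png

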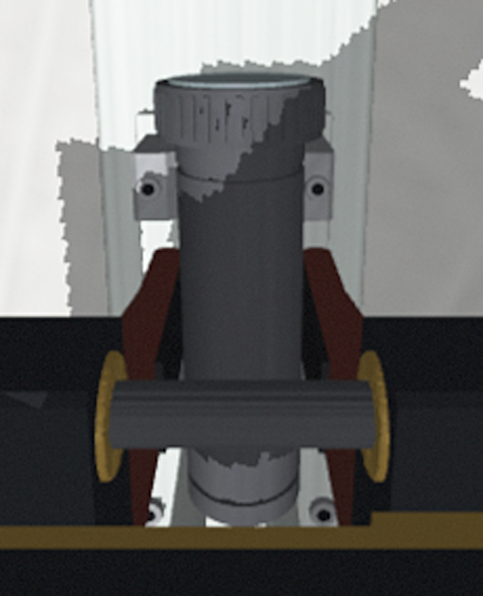

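The wrist crop shows the barrel above the V, with its axis at column 241. The near-saddle screws are at (148,189) and (318,188), the far ones at (153,512) and (322,515), so the V sits slightly to the image left.

```bash
python3 - <<'E'
from h import *
o={'ee_pos':[524.456,-178.124,120.854],'orientation':[-.413,3.114,0]}
g=lambda u,v:at_z('wrist',(140+u/2.1,100+v/2.1),46,o)
s=[g(*p) for p in[(148,189),(318,188),(153,512),(322,515)]]
n,f=(s[0]+s[1])/2,(s[2]+s[3])/2
print(s,np.linalg.norm(s[0]-s[1]),'dist',np.linalg.norm(n-f),'mid',(n+f)/2,'yaw',np.arctan2(*(f-n)[[1,0]]))
n2=at_z('wrist',(140+241/2.1,100+73/2.1),77,o);print(n2,'ringfront dist',np.linalg.norm(n2[:2]-np.array(o['ee_pos'][:2])))
E
```

```text
[array([ 502.43412949, -208.4245743 ,   46.        ]), array([ 490.92812106, -166.80707248,   46.        ]), array([ 598.20642216, -184.96328055,   46.        ]), array([ 586.24488036, -136.59332465,   46.        ])] 43.178752731575834 dist 99.24217333695614 mid [ 544.45338827 -174.197063     46.        ] yaw 0.27383399216217896
[ 465.65954005 -193.86202668   77.        ] ringfront dist 60.86632226472255
```

Call:
{"name": "servo_tool", "arguments": {"plan": [[[1,0.12,-0.01,0,0,0,0.08],[1,0,0,-0.05,0,0,0],[1,0,0,-0.05,0,0,0],[1,0,0,0,0,0,0]]]}}

```text
t: 5.63
ee_pos: [529.1, -178.3, 116.3]
orientation: [0.424, -3.112, -0.0]
ft_force: [0.6, 0.7, -2.3]
width: 29.4
grasp_force: 30.0
```

Call:
{"name": "servo_tool", "arguments": {"plan": [[[1,0,0,-0.03,0,0,0],[1,0,0,-0.03,0,0,0],[1,0,0,0,0,0,0],[1,0,0,0,0,0,0]]]}}

```text
t: 5.97
ee_pos: [529.2, -178.4, 114.3]
orientation: [0.424, -3.113, 0.0]
ft_force: [-0.2, -0.1, -2.2]
width: 29.0
grasp_force: 30.0
```

Call:
{"name": "servo_tool", "arguments": {"plan": [[[1,0,0,-0.03,0,0,0],[1,0,0,0,0,0,0],[1,0,0,0,0,0,0]]]}}

```text
t: 6.22
ee_pos: [529.5, -178.6, 113.4]
orientation: [-0.424, 3.112, -0.001]
ft_force: [-1.5, -1.1, 3.7]
width: 29.4
grasp_force: 29.9
```

Call:
{"name": "servo_tool", "arguments": {"plan": [[[1,0,0,-0.03,0,0,0],[1,0,0,0,0,0,0],[1,0,0,0,0,0,0]]]}}

```text
t: 6.47
ee_pos: [529.6, -178.8, 113.1]
orientation: [-0.423, 3.112, -0.001]
ft_force: [-2.8, -1.1, 12.5]
width: 29.4
grasp_force: 30.0
```

Call:
{"name": "servo_tool", "arguments": {"plan": [[[1,0,0,0.03,0,0,0],[-0.2,0,0,0,0,0,0],[-0.2,0,0,0,0,0,0],[-0.2,0,0,0,0,0,0],[-0.2,0,0,0,0,0,0]]]}}

```text
t: 6.88
ee_pos: [529.1, -178.2, 112.8]
orientation: [0.425, -3.112, -0.0]
ft_force: [-0.4, -0.2, 0.2]
width: 51.2
grasp_force: 0.0
```

Call:
{"name": "servo_tool", "arguments": {"plan": [[[-0.2,0,0,0.3,0,0,0],[-0.2,0,0,0.7,0,0,0],[-0.2,-0.3,0,0.9,0,0,0],[-0.2,-0.6,0,0.9,0,0,0],[-0.2,-0.6,0,0.9,0,0,0]]]}}

```text
t: 7.3
ee_pos: [470.5, -178.2, 260.3]
orientation: [-0.425, 3.113, -0.0]
ft_force: [0.2, 0.1, 0.9]
width: 52.7
grasp_force: 0.0
```

```bash
python3 - <<'E'
from h import *
o,a=grab('wrist','w4.png')
_,s=grab('side','s4.png'); _,t=grab('top','t4.png')
print({k:np.round(o[k],3) for k in('t','ee_pos','orientation','ft_force','moment','width','qpos')})
d=np.zeros((600,800,3),np.uint8)
d[:384,:512]=a[:,:,::-1]
d[:600,512:]=cv2.resize(s[120:245,200:260,::-1],(288,600),interpolation=cv2.INTER_CUBIC)
d[384:,:180]=cv2.resize(t[105:225,255:325,::-1],(126,216))[:, :126].repeat(1,0) if 0 else 0
cv2.imwrite('pics/c4.png',d)
E
```

```text
{'t': np.float64(7.3), 'ee_pos': array([ 470.472, -178.196,  260.256]), 'orientation': array([-0.425,  3.113, -0.   ]), 'ft_force': array([0.226, 0.12 , 0.915]), 'moment': array([ 0.06 , -0.01 , -0.013]), 'width': np.float64(52.673), 'qpos': array([-0.386,  0.304,  1.93 ,  0.   ,  0.907, -2.228])}
```

View pics/c4.png

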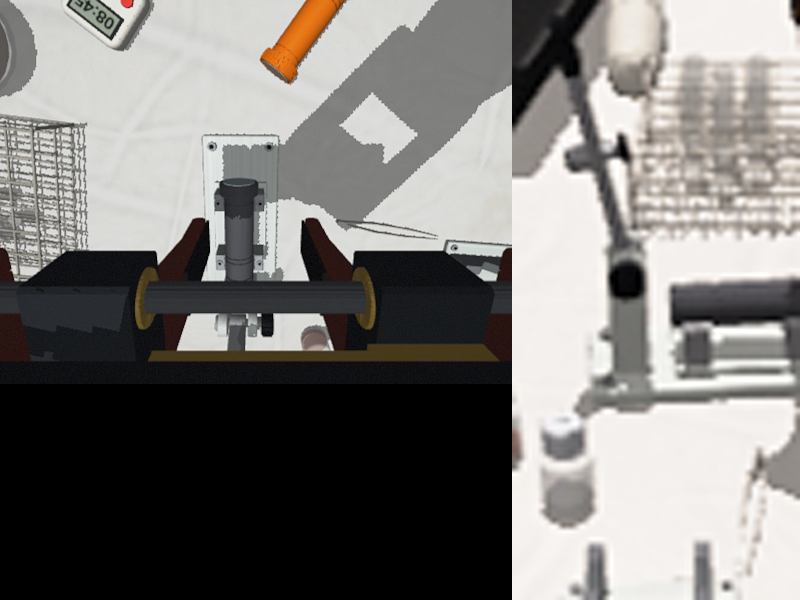

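The barrel lies along the V with its ring at (240,185) over the near saddle end, and it is level in the side view. The clamp arm leans away, from pin (628,278) to tip (570,60). Now I measure the hinge and the tip.

```bash
python3 - <<'E'
from h import *
o={'ee_pos':[470.472,-178.196,260.256],'orientation':[-.425,3.113,0]}
s=[at_z('wrist',p,46,o) for p in[(217.5,202),(260.5,202)]];print('screws',s,np.linalg.norm(s[0]-s[1]))
c=[at_z('wrist',p,12,o) for p in[(203,136),(278.5,136)]];print('corners',c,np.linalg.norm(c[0]-c[1]))
th0=.27;u=np.array([np.cos(th0),np.sin(th0)]);n=np.array([-u[1],u[0]])
m=(s[0]+s[1])[:2]/2+34*u; m2=(c[0]+c[1])[:2]/2+96*u;print('origin',m,m2)
O=np.array([528,-178.6]);a=cv2.imread('pics/t4.png')
for th in(1.7,1.76,1.82,1.88,1.94):
  xm=78-150*np.cos(th);P=[*(O+xm*u),86+150*np.sin(th)];print(th,np.round(P),np.round(proj('top',P),1),'side',np.round(proj('side',P),1))
H=[*(O+78*u),86];print('hinge',H,proj('top',H),proj('side',H))
print('side observed tip ~',(200+567/4.8,120+62/4.8),'top obs',(280.6,116.4),'hinge side obs',(200+628/4.8,120+278/4.8))
E
```

```text
screws [array([ 501.05892023, -209.1220529 ,   46.        ]), array([ 489.28960833, -166.80733478,   46.        ])] 43.920975309861916
corners [array([ 444.45950879, -243.1223387 ,   12.        ]), array([ 422.71269973, -164.92706671,   12.        ])] 81.16294884660513
origin [ 527.94247476 -178.89582499] [ 526.10811031 -178.41848478]
1.7 [ 622. -153.  235.] [281.6 121.6] side [215.3 129.8]
1.76 [ 630. -150.  233.] [280.2 118.4] side [212.3 130.4]
1.82 [ 639. -148.  231.] [278.8 115.4] side [209.4 131.2]
1.88 [ 647. -146.  229.] [277.4 112.5] side [206.5 132.1]
1.94 [ 655. -143.  226.] [276.  109.8] side [203.7 133.1]
hinge [np.float64(603.1741299165394), np.float64(-157.79494793827115), 86] (np.float64(280.86374673015706), np.float64(149.95596292799306)) (np.float64(223.9506389583869), np.float64(174.0905420330667))
side observed tip ~ (318.125, 132.91666666666666) top obs (280.6, 116.4) hinge side obs (330.83333333333337, 177.91666666666669)
```

Call:
{"name": "servo_tool", "arguments": {"plan": [[[-0.2,0.3,0.05,0.75,0,0,0],[-0.2,0.5,0.08,0.75,0,0,0],[-0.2,0.6,0.1,0.75,0,0,0],[-0.2,0.85,0.15,0,0,0,0],[-0.2,0.85,0.15,0,0,0,0]]]}}

```text
t: 7.87
ee_pos: [597.3, -157.0, 349.9]
orientation: [-0.423, 3.11, -0.002]
ft_force: [0.5, -0.3, -0.3]
width: 52.6
grasp_force: 0.0
```

Call:
{"name": "servo_tool", "arguments": {"plan": [[[-0.2,0.7,0.13,0,0,0,0],[-0.2,0.35,0.07,0,0,0,0],[-0.2,0,0,0,0,0,0],[-0.2,0,0,0,0,0,0]]]}}

```text
t: 8.2
ee_pos: [637.2, -148.7, 346.4]
orientation: [0.425, -3.11, -0.002]
ft_force: [-0.3, 0.3, 0.7]
width: 52.7
grasp_force: 0.0
```

```bash
python3 - <<'E'
from h import *
o,a=grab('wrist','w5.png'); _,s=grab('side','s5.png');_,t=grab('top','t5.png')
print({k:np.round(o[k],3) for k in('t','ee_pos','orientation','ft_force','width','qpos')})
d=np.zeros((600,800,3),np.uint8)
d[:384,:512]=a[:,:,::-1]
d[:600,512:]=cv2.resize(s[90:215,195:255,::-1],(288,600),interpolation=cv2.INTER_CUBIC)
cv2.imwrite('pics/c5.png',d)
E
```

```text
{'t': np.float64(8.2), 'ee_pos': array([ 637.18 , -148.724,  346.426]), 'orientation': array([ 4.25e-01, -3.11e+00, -2.00e-03]), 'ft_force': array([-0.309,  0.299,  0.661]), 'width': np.float64(52.651), 'qpos': array([-0.247,  0.424,  1.521, -0.   ,  1.199, -2.09 ])}
```

View pics/c5.png

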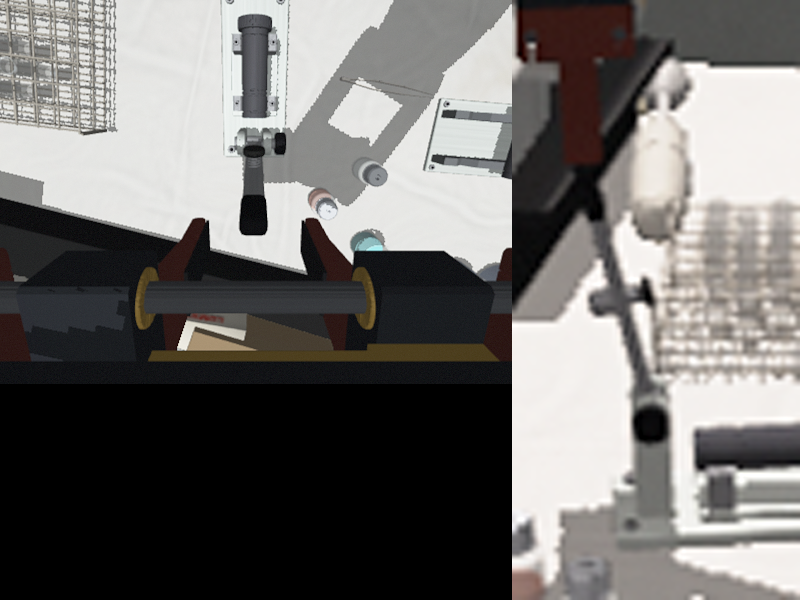

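The wrist view has the black end at about (254,215), laterally centred between the fingers. In the side view the fingers hang directly above the arm tip (585,190).

```bash
python3 - <<'E'
from h import *
o={'ee_pos':[637.18,-148.72,346.43],'orientation':[.425,-3.11,-.002]}
u=np.array([np.cos(.27),np.sin(.27)]);O=np.array([528,-178.6])
for r in(134,150,172):
  for th in(1.74,1.8,1.86):
    xm=78-r*np.cos(th);print(r,th,np.round(proj('wrist',[*(O+xm*u),86+r*np.sin(th)],o)))
ths=np.array([1.8,1.7,1.55,1.4,1.25,1.1,.95,.8,.65,.5,.38,.28,.2])
x=-150*np.cos(ths);z=150*np.sin(ths)
for i in range(len(ths)-1): dx=x[i+1]-x[i]; print(ths[i+1],np.round([dx*u[0]/40,dx*u[1]/40,(z[i+1]-z[i])/40],2), 'tcp',np.round([*(O+(78+x[i+1])*u),86+z[i+1]+62]))
E
```

```text
134 1.74 [255. 193.]
134 1.8 [255. 203.]
134 1.86 [255. 212.]
150 1.74 [255. 203.]
150 1.8 [255. 215.]
150 1.86 [255. 226.]
172 1.74 [255. 220.]
172 1.8 [255. 234.]
172 1.86 [255. 247.]
1.7 [-0.36 -0.1   0.07] tcp [ 622. -153.  297.]
1.55 [-0.54 -0.15  0.03] tcp [ 600. -159.  298.]
1.4 [-0.54 -0.15 -0.05] tcp [ 579. -165.  296.]
1.25 [-0.53 -0.15 -0.14] tcp [ 558. -170.  290.]
1.1 [-0.5  -0.14 -0.22] tcp [ 538. -176.  282.]
0.95 [-0.46 -0.13 -0.29] tcp [ 519. -181.  270.]
0.8 [-0.42 -0.12 -0.36] tcp [ 502. -186.  256.]
0.65 [-0.36 -0.1  -0.42] tcp [ 488. -190.  239.]
0.5 [-0.29 -0.08 -0.47] tcp [ 476. -193.  220.]
0.38 [-0.18 -0.05 -0.41] tcp [ 469. -195.  204.]
0.28 [-0.12 -0.03 -0.35] tcp [ 464. -196.  189.]
0.2 [-0.07 -0.02 -0.29] tcp [ 461. -197.  178.]
```

Call:
{"name": "servo_tool", "arguments": {"plan": [[[-0.2,0,0,-0.45,0,0,0],[-0.2,0,0,-0.45,0,0,0],[-0.2,0,0,-0.41,0,0,0],[-0.2,0,0,0,0,0,0],[0.5,0,0,0,0,0,0]]]}}

```text
t: 8.77
ee_pos: [636.0, -149.4, 295.7]
orientation: [0.423, -3.111, -0.001]
ft_force: [-0.1, -1.2, 0.5]
width: 48.9
grasp_force: 0.0
```

Call:
{"name": "servo_tool", "arguments": {"plan": [[[1,0,0,0,0,0,0],[1,0,0,0,0,0,0],[1,0,0,0,0,0,0],[1,0,0,0,0,0,0]]]}}

```text
t: 9.1
ee_pos: [637.3, -149.3, 297.0]
orientation: [-0.424, 3.111, -0.001]
ft_force: [0.6, -0.6, -0.1]
width: 22.5
grasp_force: 0.0
```

Call:
{"name": "servo_tool", "arguments": {"plan": [[[1,0,0,0,0,0,0],[1,0,0,0,0,0,0],[1,-0.36,-0.1,0.07,0,0,0],[1,-0.54,-0.15,0.03,0,0,0]]]}}

```text
t: 9.43
ee_pos: [603.0, -159.0, 300.4]
orientation: [-0.424, 3.108, -0.001]
ft_force: [5.4, -2.7, -5.4]
width: 18.0
grasp_force: 30.0
```

Call:
{"name": "servo_tool", "arguments": {"plan": [[[1,-0.54,-0.15,-0.05,0,0,0],[1,-0.53,-0.15,-0.14,0,0,0],[1,-0.5,-0.14,-0.22,0,0,0]]]}}

```text
t: 9.68
ee_pos: [538.7, -176.6, 285.7]
orientation: [-0.423, 3.108, -0.001]
ft_force: [-0.7, 2.8, 8.7]
width: 17.7
grasp_force: 30.0
```

Call:
{"name": "servo_tool", "arguments": {"plan": [[[1,-0.46,-0.13,-0.29,0,0,0],[1,-0.42,-0.12,-0.36,0,0,0],[1,-0.36,-0.1,-0.42,0,0,0],[1,-0.29,-0.08,-0.47,0,0,0],[1,0,0,0,0,0,0]]]}}

```text
t: 10.1
ee_pos: [473.1, -194.5, 219.9]
orientation: [0.423, -3.107, -0.002]
ft_force: [-10.1, -4.1, 6.3]
width: 17.8
grasp_force: 30.0
```

Call:
{"name": "servo_tool", "arguments": {"plan": [[[1,-0.18,-0.05,-0.41,0,0,0],[1,-0.12,-0.03,-0.35,0,0,0],[1,-0.07,-0.02,-0.29,0,0,0],[1,0,0,0,0,0,0],[1,0,0,0,0,0,0]]]}}

```text
t: 10.52
ee_pos: [459.5, -198.2, 178.9]
orientation: [0.423, -3.107, -0.003]
ft_force: [-10.9, -5.1, 2.0]
width: 17.5
grasp_force: 30.0
```

Call:
{"name": "servo_tool", "arguments": {"plan": [[[0.2,0,0,0,0,0,0],[0.2,0,0,0,0,0,0],[0.2,0,0,0,0,0,0],[0.2,0,0,0.6,0,0,0],[0.2,0,0,0.5,0,0,0]]]}}

```text
t: 10.93
ee_pos: [462.0, -197.6, 224.1]
orientation: [0.424, -3.111, -0.002]
ft_force: [0.6, 0.4, -0.1]
width: 35.1
grasp_force: 0.0
```

Call:
{"name": "servo_tool", "arguments": {"plan": [[[1,0,0,0,0,0,0],[1,0,0,0,0,0,0],[1,0,0,0,0,0,0],[1,0,0,0,0,0,0],[1,0,0,0,0,0,0]]]}}

```text
t: 11.35
ee_pos: [461.8, -197.7, 223.1]
orientation: [0.424, -3.111, -0.001]
ft_force: [-0.5, -0.4, -1.2]
width: 5.2
grasp_force: 0.0
```

```bash
python3 - <<'E'
from h import *
o,a=grab('wrist','w6.png'); _,s=grab('side','s6.png')
print({k:np.round(o[k],3) for k in('t','ee_pos','orientation','ft_force','width','qpos')})
d=np.zeros((600,800,3),np.uint8)
d[:384,:512]=a[:,:,::-1]
d[:600,512:]=cv2.resize(s[90:230,215:282,::-1],(288,600),interpolation=cv2.INTER_CUBIC)
cv2.imwrite('pics/c6.png',d)
E
```

```text
{'t': np.float64(11.35), 'ee_pos': array([ 461.808, -197.736,  223.118]), 'orientation': array([ 4.240e-01, -3.111e+00, -1.000e-03]), 'ft_force': array([-0.476, -0.443, -1.205]), 'width': np.float64(5.194), 'qpos': array([-0.428,  0.362,  1.956,  0.   ,  0.826, -2.27 ])}
```

View pics/c6.png

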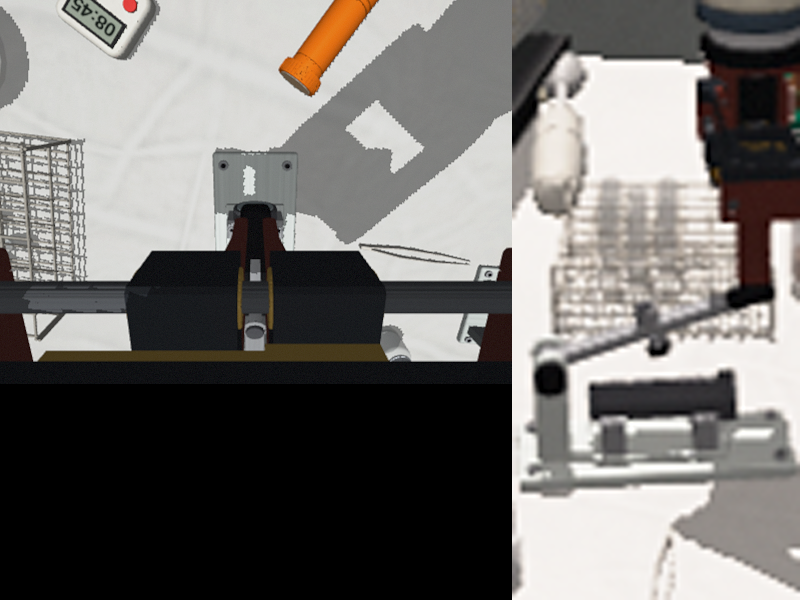

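The closed fingertips stand just over the arm's black end at (755,285), the arm is at about 0.2 rad, and the barrel sits level in the saddles. Now I press down.

Call:
{"name": "servo_tool", "arguments": {"plan": [[[1,-0.05,0,-0.3,0,0,0],[1,0,0,-0.25,0,0,0],[1,0,0,-0.25,0,0,0],[1,0,0,-0.2,0,0,0],[1,0,0,0,0,0,0]]]}}

```text
t: 11.87
ee_pos: [459.3, -197.6, 182.0]
orientation: [0.424, -3.11, -0.003]
ft_force: [-0.1, 0.4, -0.3]
width: 0.3
grasp_force: 0.0
```

Call:
{"name": "servo_tool", "arguments": {"plan": [[[1,0,0,-0.07,0,0,0],[1,0,0,0,0,0,0],[1,0,0,0,0,0,0]]]}}

```text
t: 12.12
ee_pos: [460.4, -198.1, 181.3]
orientation: [-0.424, 3.113, -0.0]
ft_force: [-0.3, -0.2, -0.3]
width: 0.7
grasp_force: 0.0
```

Call:
{"name": "servo_tool", "arguments": {"plan": [[[1,0,0,-0.05,0,0,0],[1,0,0,-0.05,0,0,0],[1,0,0,0,0,0,0],[1,0,0,0,0,0,0]]]}}

```text
t: 12.45
ee_pos: [460.2, -198.0, 177.2]
orientation: [0.424, -3.113, 0.0]
ft_force: [0.0, 0.0, 0.3]
width: 0.5
grasp_force: 0.0
```

Call:
{"name": "servo_tool", "arguments": {"plan": [[[1,0,0,-0.05,0,0,0],[1,0,0,0,0,0,0],[1,0,0,0,0,0,0]]]}}

```text
t: 12.7
ee_pos: [460.2, -198.0, 175.1]
orientation: [0.424, -3.113, -0.0]
ft_force: [0.0, 0.1, 0.2]
width: 1.0
grasp_force: 0.0
```

Call:
{"name": "servo_tool", "arguments": {"plan": [[[1,0,0,-0.05,0,0,0],[1,0,0,0,0,0,0],[1,0,0,0,0,0,0]]]}}

```text
t: 12.95
ee_pos: [460.2, -198.0, 173.1]
orientation: [0.424, -3.113, -0.0]
ft_force: [0.2, -0.1, 1.0]
width: 0.5
grasp_force: 0.0
```

Call:
{"name": "servo_tool", "arguments": {"plan": [[[1,0,0,-0.04,0,0,0],[1,0,0,0,0,0,0],[1,0,0,0,0,0,0]]]}}

```text
t: 13.2
ee_pos: [460.2, -198.0, 171.6]
orientation: [-0.424, 3.113, -0.0]
ft_force: [-0.0, -0.0, 0.7]
width: 0.9
grasp_force: 0.4
```

Call:
{"name": "servo_tool", "arguments": {"plan": [[[1,0,0,-0.03,0,0,0],[1,0,0,0,0,0,0],[1,0,0,0,0,0,0]]]}}

```text
t: 13.45
ee_pos: [460.2, -198.0, 170.4]
orientation: [0.424, -3.113, 0.0]
ft_force: [-0.8, 0.0, 2.3]
width: 0.3
grasp_force: 1.0
```

Call:
{"name": "servo_tool", "arguments": {"plan": [[[1,0,0,-0.04,0,0,0],[1,0,0,-0.03,0,0,0],[1,0,0,0,0,0,0],[1,0,0,0,0,0,0]]]}}

```text
t: 13.78
ee_pos: [460.2, -198.0, 167.6]
orientation: [0.424, -3.113, 0.0]
ft_force: [-1.6, -0.1, 4.3]
width: 0.2
grasp_force: 2.1
```

Call:
{"name": "servo_tool", "arguments": {"plan": [[[1,0,0,-0.03,0,0,0],[1,0,0,0,0,0,0],[1,0,0,0,0,0,0],[1,0,0,0,0,0,0]]]}}

```text
t: 14.12
ee_pos: [460.2, -198.0, 166.5]
orientation: [0.424, -3.113, 0.0]
ft_force: [-2.1, -0.8, 5.5]
width: 0.8
grasp_force: 2.5
```

Call:
{"name": "servo_tool", "arguments": {"plan": [[[1,0,0,-0.015,0,0,0],[1,0,0,0,0,0,0],[1,0,0,0,0,0,0],[1,0,0,0,0,0,0],[1,0,0,0,0,0,0]]]}}

```text
t: 14.53
ee_pos: [460.2, -198.0, 165.9]
orientation: [-0.424, 3.113, -0.0]
ft_force: [-2.0, -0.2, 5.8]
width: 0.6
grasp_force: 3.0
```

Call:
{"name": "servo_tool", "arguments": {"plan": [[[1,0,0,0,0,0,0],[1,0,0,0,0,0,0],[1,0,0,0,0,0,0]]]}}

```text
t: 14.78
ee_pos: [460.2, -198.1, 166.0]
orientation: [-0.424, 3.113, -0.0]
ft_force: [-2.5, -0.4, 6.0]
width: 0.3
grasp_force: 3.0
```

The force is steady at about 5.9 N and the end is about 5.7 mm below first touch, so the pad is half in. I'm handing in while still pressing.

```bash
python3 -c "
from workcell import close_job
print(close_job())"
```

```text
the job is handed in; nothing more can be done
None
```

The ringed barrel is in the V saddles with its ring on the robot's side, the clamp arm is swung over onto it, and I handed in still pressing the black end down at about 5.9 N with the pad roughly half in (judged from force and travel, not seen).

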